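# Lay out a filtration station

## Robot

A 7-joint arm with a two-finger parallel gripper is mounted at the origin on the work surface. World frame = base frame: x ahead of the robot, y to its left, z up, the work surface at z = 0. Lengths are in m, angles in rad, forces in N, time in s.
With the tool pointing down it reaches from about 0.35 to 0.9 m from the base axis. Payload 7.2 kg.
Tool frame: the origin (TCP) lies at the very end of the fingers, on their centre line; the grasp point (between the pads) lies r.grip_point_offset behind it (r.grip_point_offset is the distance from the TCP to the grasp point, in m); z points along the fingers, y is the line along which they close (so a half turn about z gives the same grasp; the last joint's range is limited). The gripper opens to 85 mm and grips with 20 to 120 N. Pads are 22 mm wide; open, the fingers measure 114 mm over their backs; the gripper's body (76 mm by 85 mm) begins 54 mm behind the grasp point. The pads swing forward as they close: fully open they stand 13 mm farther back than shut.
Start: joints at [1.113, 0.411, -0.013, 1.596, 0.006, 1.134, -0.082], TCP at [0.237, -0.578, 0.231] pointing down, gripper open.
Joint ranges: [-2.95, 2.95], [-0.29, 1.99], [-1.47, 1.44], [0.14, 2.54], [-1.03, 4.17], [0.13, 1.85], [-2.86, 2.86]. Speed limits (rad/s): [2.39, 2.39, 3.01, 3.01, 3.14, 3.14, 3.14].

## Interface

Orientations are given as a rotation vector (axis times angle).
In Python, from workcell import r, cams, order gives the robot as it stands.
- The arm moves only by the tool servo_tool, never from a script. Its argument "increments" is text: rows parted by semicolons, each of 6 numbers parted by spaces: the shift along the tool's x, y, z in m, then the turn, a rotation vector about the tool's x, y, z in degrees. In form: tx ty tz wx wy wz; .... A call has exactly 5 rows; each row is the pose to reach, as a shift and turn from the pose commanded when the call began, along the tool's axes at that moment; what a row does not reach only later rows make up. A row lasts 1/8 s, in which the tool goes at most 62.5 mm and 10.7 degrees, less where a joint would pass 70% of its speed; a pose out of reach is approached as far as the arm can. A call with a gripper value outside its range is refused whole. "jaw" is the opening, from 0 (shut) to 1 (fully open), set as the call begins (left out, the last holds). The fingers move at their own pace and stop on an object; "force" is the grip in N (left out, the last holds). Time passes only in rows, so rows that repeat a pose let the fingers close, or fill a call up. It gives the time, the measured TCP pose, the force, the opening and the grip force at its end, in the units of the state.
- r.sense(): the state, without advancing time (a new reading comes with each control period).
- cams.get_image(name): name is "scene" or "top"; returns a dict with "frame" (384x512x3 uint8, blue, green, red), "fx", "fy", "cx", "cy" (pixels), "pose" (4x4, takes a point from camera to world coordinates). Camera axes: x right, y up, looking along -z (the intrinsics and any distortion apply to the point x, -y, -z); pixel columns grow to the right and rows downward; lengths in m; the calibration is good to about 2 mm. A picture is of the moment at which its call begins. There is no depth.
- order.close_job(): hands the job in; it is judged then, once.
The state is a dict: "time_s": time; "joint_pos": joint angles; "qd": joint speeds; "joint_efforts": joint torques, N m; "eef_pos": TCP position; "orientation": TCP orientation; "wrist_force": force on the tool from outside, world axes, zero at the start; "torque": the same for the moment, N m; "gripper_width": finger opening in m; "gripper_force": force on a finger pad.
Only numpy, scipy, OpenCV 4.12 (cv2) and the standard library are available. Lean on these libraries where they do the work, as an engineer would, in place of code of your own. Each camera call takes 0.05 s, during which the arm holds its last target. There are 200 camera calls.

## Task

Set up the filtration station around the glass flask, left, right and behind being as seen from the robot: stand the wash bottle on the cork mat to the left of the flask, the steel beaker on the mat to its right with the blue lid on top of the beaker, and the brown bottle on the mat behind the flask (on the side away from the robot), each centred on its mat; and seat the white funnel upright in the flask's neck. Tip nothing over, leave the yellow jar where it is, and let go of everything at the end.

Things in the scene. Friction and masses are not known exactly. Their poses are not given: they have to be found in the camera images.
- flask: clear glass filter flask with white foot ring, fixed: cone 86 mm across at the foot; neck 38 mm across outside, 32 mm inside, rim 130 mm up, bore open over 100 mm deep. A side arm with red tip points from the neck to the robot (-x, 55 mm from the axis, 108 mm up). Origin on its axis at the bench; +x points behind it, away from the robot, +y to its left, both within 0.25 rad of the world's
- mat_1: one of three like round cork mats fixed to the bench, 80 mm across, 3 mm thick; origin at the centre of its underside. One lies left, one right and one behind the flask, each about 125 mm from it centre to centre; which numbered mat lies where changes from start to start
- mat_2: one of three like round cork mats fixed to the bench, 80 mm across, 3 mm thick; origin at the centre of its underside. One lies left, one right and one behind the flask, each about 125 mm from it centre to centre; which numbered mat lies where changes from start to start
- mat_3: one of three like round cork mats fixed to the bench, 80 mm across, 3 mm thick; origin at the centre of its underside. One lies left, one right and one behind the flask, each about 125 mm from it centre to centre; which numbered mat lies where changes from start to start
- wash_center (a point): wash bottle: white plastic, 50 mm across up to 70 mm high, then a shoulder and red cap 35 mm across, its top at 100 mm; a thin red spout from the cap's top sticks out 46 mm from the axis along the bottle's +x, at most 113 mm up (grip along the bottle's y, across the spout, 50 to 70 mm up). About 0.12 kg. Point on the axis, 50 mm above the underside
- amber_center (a point): brown (amber) glass reagent bottle with a pale paper label and a black cap, 44 mm across, 90 mm tall, about 0.14 kg. Point on the axis, 45 mm above the underside
- beaker_center (a point): stainless steel beaker, open at the top, straight sides, 54 mm across outside, 48 mm inside, 72 mm tall, about 0.11 kg. Point on the axis, 36 mm above the underside
- lid_center (a point): blue lid of the beaker, 38 mm tall: disc 62 mm across, 5 mm thick; under it a boss 36 mm across tapering to 28 mm, 5 mm deep, on which it stands; on top a knob 18 mm across, 10 to 38 mm above the boss's foot. 0.04 kg. Point on the axis, 19 mm above the boss's foot. On the beaker the disc lies on the rim, boss inside, this point 50 mm above the beaker's centre point
- funnel_cup (a point): funnel: white cup 55 mm across over a green collar. Heights from stem's foot: white stem 12 mm across to 20, plug widening to 24 mm across at 32, flange 44 mm across at 45-55, cup full width at 65-105. 0.10 kg. Point on the axis 83 mm up, mid-cup. Starts upright, flange on the rim of a fixed wooden stand 52 mm across, 50 mm tall. Seated in the flask, flange on its rim, the point is 168 mm up
- jar_center (a point): yellow plastic jar with a pale label, 46 mm across, 55 mm tall, a bystander to be left alone. Point on the axis, half-way up
Things that resemble listed ones, but are neither listed nor needed, are in the scene too. Leave any turquoise look-alike of the mat_1 alone.

How it is judged:
By the outcome, as a careful person would: the job done as asked, in the order asked, and still so for the second after the job is handed in, with the robot touching nothing.
It also fails if it takes over 136 s, if anything falls off the work surface, if the arm or the gripper's body presses on something with over 40 N, if the wrist force passes 120 N, or if a joint passes its speed limit or range.

## Working session

There is one attempt and no reset: what is moved stays moved. The work goes in short steps, Python scripts to look and compute and a tool call to move; the robot and the scene stay as the last step left them, time stands still between calls to the robot, and variables do not carry over. Pictures are saved under pics/ and viewed, at most 14 in all, crops included, and the job is handed in when it is done.

Besides the shell and the picture viewer there is one more tool, called by a JSON object that holds its "method" and its "body", one argument or row to a line. servo_tool: Moves the arm, as the interface text tells. Its arguments: {"type":"object","properties":{"increments":{"type":"string"},"jaw":{"type":"number"},"force":{"type":"number"}},"required":["increments"]}

```bash
mkdir -p pics; ls; python3 - <<'E'
from workcell import r,cams,order
import cv2
for n in("scene","top"):
    d=cams.get_image(n); cv2.imwrite(f"pics/{n}0.png",d["frame"])
    print(n,d["fx"],d["fy"],d["cx"],d["cy"],d["pose"].tolist() if hasattr(d["pose"],"tolist") else d["pose"],[k for k in d])
s=r.sense();print(s,r.grip_point_offset)
E
```

```text
pics
scene 353.9740296384987 353.9740296384987 256.4474062884151 192.81873225495724 [[0.7463899176290031, -0.39040028499358176, 0.5389709717032074, 1.0263279262175202], [0.6652164960953529, 0.461658655717299, -0.5868204997475099, -0.48132976712347686], [-0.01972572392564514, 0.7965292857630698, 0.604278075671609, 0.6064178215033066], [0.0, 0.0, 0.0, 1.0]] ['frame', 'fx', 'fy', 'cx', 'cy', 'pose']
top 384.28451028990264 384.28451028990264 251.34257440954917 192.32888432627644 [[0.017897375224000343, 0.9978879117715101, -0.06244517195417313, 0.4887743085171899], [-0.9996162576671697, 0.01917913506501425, 0.019987450703899925, -0.00046835378270074874], [0.021142879831617837, 0.06206348619319451, 0.997848236113074, 1.0641832438898806], [0.0, 0.0, 0.0, 1.0]] ['frame', 'fx', 'fy', 'cx', 'cy', 'pose']
{'time_s': 0.1, 'joint_pos': array([ 1.11282419,  0.41184865, -0.01272465,  1.59696107,  0.00559362,
        1.13428999, -0.08218131]), 'qd': array([-1.15200471e-03, -7.47433600e-04,  7.53876152e-04, -3.08278504e-03,
       -7.25641688e-04,  8.24892760e-05, -7.65521761e-04]), 'joint_efforts': array([ 3.33698932e-03, -6.01829195e+01,  6.84904810e-01, -3.00090945e+01,
        1.41175085e-02,  6.52712901e-03, -6.87346346e-05]), 'eef_pos': array([ 0.23729056, -0.57772103,  0.23051888]), 'orientation': array([-3.08070980e+00, -6.08188597e-01,  5.89694403e-04]), 'wrist_force': array([0.03477507, 0.10434199, 1.37929953]), 'torque': array([ 0.00424261, -0.05036417,  0.03068685]), 'gripper_force': 0.0, 'gripper_width': 0.08535819688777013} 0.0187
```

View pics/scene0.png

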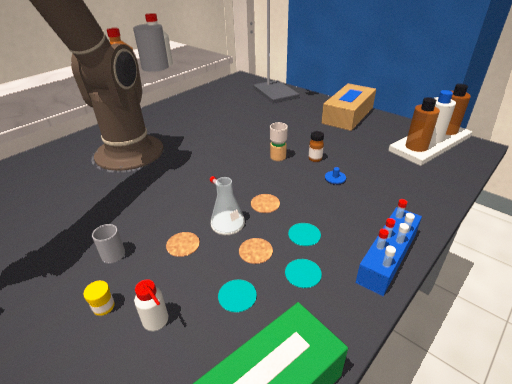

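View pics/top0.png

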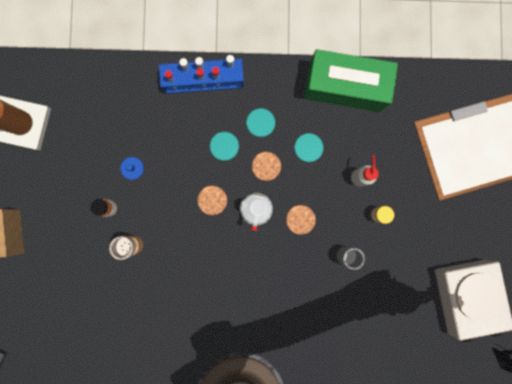

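Candidates, with pixels in the top view:
- **Cork mats:** orange at (212,200), (301,219) and (266,166). The turquoise look-alikes at (224,146), (261,122) and (309,147) are excluded.
- **Wash bottle:** (367,175), not the grey/white bottles on the shelf and tray.
- **Amber bottle:** (105,208), not the tall brown ones on the tray at (15,115).
- **Lid:** (131,168), not the blue rack at (200,75).
- **Beaker:** (351,259).
- **Funnel:** (124,246).
- **Flask:** (257,208).
- **Jar:** (383,215), left alone.

```bash
cat > h.py <<'E'
import cv2,numpy as np
from workcell import r,cams,order
def rays(d,uv):
    uv=np.atleast_2d(np.asarray(uv,float)); P=np.array(d["pose"])
    c=np.c_[(uv[:,0]-d["cx"])/d["fx"],-(uv[:,1]-d["cy"])/d["fy"],-np.ones(len(uv))]
    return P[:3,3],c@P[:3,:3].T
def plane(d,uv,z):
    o,v=rays(d,uv); return (o+v*((z-o[2])/v[:,2])[:,None])[:,:2]
def proj(d,X):
    P=np.array(d["pose"]);c=(np.atleast_2d(X)-P[:3,3])@P[:3,:3]
    return np.c_[d["cx"]+d["fx"]*c[:,0]/-c[:,2],d["cy"]-d["fy"]*c[:,1]/-c[:,2]]
def blobs(d,lo,hi,box,amin=15):
    u0,v0,u1,v1=box
    m=cv2.inRange(cv2.cvtColor(d["frame"],cv2.COLOR_BGR2HSV),lo,hi)
    k=np.zeros_like(m);k[v0:v1,u0:u1]=m[v0:v1,u0:u1]
    n,l,s,c=cv2.connectedComponentsWithStats(k)
    return [(c[i],s[i],l==i) for i in range(1,n) if s[i,4]>=amin]
E
cat > m.py <<'E'
from h import *
T=cams.get_image("top");S=cams.get_image("scene")
def show(nm,d,lo,hi,box,z,a=15):
    for c,s,m in blobs(d,lo,hi,box,a): print(nm,c.round(1),s.tolist(),z,plane(d,c,z).round(4)[0])
W=(0,0,512,384)
show("matT",T,(5,100,120),(20,255,255),(190,140,330,240),.003,100)
show("matS",S,(5,100,120),(20,255,255),(160,185,290,270),.003,100)
show("lidT",T,(100,120,40),(125,255,255),(110,150,150,185),.009)
show("lidS",S,(100,120,40),(125,255,255),(315,160,355,190),.009)
show("amberT",T,(0,80,30),(20,255,255),(85,190,120,225),.045,5)
show("amberS",S,(0,80,30),(20,255,255),(300,125,330,170),.045,5)
show("funT",T,(0,0,110),(180,70,255),(100,225,140,265),.11)
show("funS",S,(0,0,110),(180,70,255),(260,115,295,165),.09)
show("redT",T,(0,150,80),(8,255,255),(350,145,390,190),.1)
show("redS",S,(0,150,80),(8,255,255),(125,270,175,310),.1)
show("washT",T,(0,0,90),(180,70,255),(345,155,390,195),.07)
show("washS",S,(0,0,90),(180,70,255),(125,270,175,340),.05)
show("beakT",T,(0,0,60),(180,80,255),(330,240,372,278),.072)
show("beakS",S,(0,0,60),(180,80,255),(85,215,130,270),.036)
show("flaskT",T,(0,0,70),(180,80,255),(232,185,282,230),.003)
show("flaskS",S,(0,0,110),(180,80,255),(200,205,250,240),.003)
show("tipT",T,(0,150,80),(8,255,255),(240,220,270,235),.108,3)
show("tipS",S,(0,150,80),(8,255,255),(200,170,225,190),.108,3)
def crop(d,b,w,h): return cv2.resize(d["frame"][b[1]:b[3],b[0]:b[2]],(w,h),interpolation=cv2.INTER_CUBIC)
a=np.hstack([crop(T,(80,150,160,270),200*2//2,300),crop(T,(325,145,405,275),200,300),crop(T,(225,180,285,240),300,300)])
b=np.hstack([crop(S,(250,110,360,190),400,300),crop(S,(80,215,180,340),300,300)])
cv2.imwrite("pics/c1.png",np.vstack([a,b]))
E
python3 m.py
```

```text
matT [265.9 165.9] [252, 152, 29, 29, 673] 0.003 [ 0.6297 -0.061 ]
matT [211.8 199.9] [198, 186, 29, 29, 687] 0.003 [0.5321 0.0869]
matT [300.4 219.3] [286, 205, 30, 30, 688] 0.003 [ 0.4832 -0.1585]
matS [264.9 203. ] [251, 194, 29, 19, 449] 0.003 [0.5359 0.0854]
matS [182.4 243.8] [166, 232, 34, 25, 650] 0.003 [ 0.4872 -0.1596]
matS [255.3 250.5] [239, 238, 34, 26, 700] 0.003 [ 0.6334 -0.0625]
lidT [131.6 167.9] [120, 157, 24, 23, 443] 0.009 [0.6157 0.3083]
lidS [335.1 176.1] [325, 167, 21, 17, 259] 0.009 [0.6168 0.3099]
amberT [106.8 207.6] [100, 200, 12, 16, 94] 0.045 [0.5049 0.3587]
amberS [316.  144.4] [309, 139, 15, 11, 125] 0.045 [0.5007 0.3768]
amberS [314.7 159.5] [308, 157, 14, 5, 39] 0.045 [0.5487 0.2986]
funT [121.8 247.5] [109, 236, 27, 24, 505] 0.11 [0.407  0.2953]
funS [278.2 132.2] [270, 122, 18, 22, 346] 0.09 [0.4099 0.2967]
redT [371.2 171.1] [364, 155, 15, 25, 173] 0.1 [ 0.6089 -0.3234]
redS [146.  290.5] [135, 279, 25, 26, 385] 0.1 [ 0.6151 -0.3254]
washT [361.9 177. ] [353, 165, 24, 21, 225] 0.07 [ 0.5968 -0.3089]
washS [127.8 271.9] [125, 270, 6, 6, 16] 0.05 [ 0.5073 -0.3078]
washS [138.8 276. ] [129, 270, 19, 16, 109] 0.05 [ 0.5333 -0.299 ]
washS [150.7 309. ] [125, 270, 50, 70, 1839] 0.05 [ 0.6161 -0.3282]
beakT [352.2 258.7] [330, 240, 42, 38, 1305] 0.072 [ 0.3846 -0.2831]
beakS [109.2 245.7] [85, 215, 45, 55, 1917] 0.036 [ 0.3952 -0.289 ]
flaskT [256.5 208.7] [240, 191, 35, 39, 952] 0.003 [ 0.5102 -0.0368]
flaskS [226.5 219.4] [210, 205, 35, 31, 872] 0.003 [ 0.5046 -0.0298]
tipT [253.6 227.9] [251, 226, 6, 5, 19] 0.108 [ 0.4602 -0.0269]
tipS [211.7 178.6] [210, 176, 5, 7, 20] 0.108 [ 0.4585 -0.0252]
```

View pics/c1.png

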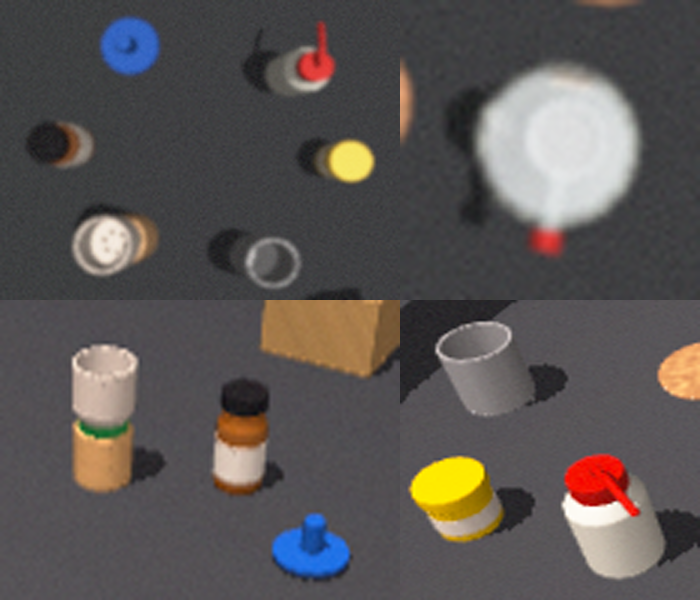

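The crops confirm each choice: funnel on its wooden stand, amber bottle with label, lid with its knob up, beaker open at the top, and the wash spout pointing to +x. I'll compute positions from the rim and cap centres in both views.

```bash
cat > m2.py <<'E'
from h import *
T=cams.get_image("top");S=cams.get_image("scene")
for n,t,s,z in [("beaker",(354.0,258.7),(105,232.5),.072),("washcap",(370.8,173.4),(145.7,286),.1),("spout",(372.8,155.4),(159.5,303),.11),("funnel",(121,248.2),(278.5,126),.11),("amber",(99,207.5),(317,134),.09)]:
    o,a=rays(T,t);p,b=rays(S,s);a=a[0]/np.linalg.norm(a);b=b[0]/np.linalg.norm(b)
    k=np.linalg.lstsq(np.c_[a,-b],p-o,rcond=None)[0]
    print(n,plane(T,t,z).round(4),plane(S,s,z).round(4),"tri",((o+a*k[0]+p+b*k[1])/2).round(4))
s=r.sense();print(s["eef_pos"].round(4),s["orientation"].round(4),s["time_s"])
E
python3 m2.py
```

```text
beaker [[ 0.3848 -0.2877]] [[ 0.391 -0.286]] tri [ 0.3857 -0.2865  0.0691]
washcap [[ 0.6031 -0.3222]] [[ 0.6065 -0.3201]] tri [ 0.6042 -0.3211  0.0988]
spout [[ 0.6476 -0.324 ]] [[ 0.6618 -0.3284]] tri [ 0.651  -0.3263  0.0975]
funnel [[0.4053 0.2971]] [[0.4088 0.2989]] tri [0.4066 0.2988 0.109 ]
amber [[0.5042 0.3622]] [[0.509  0.3633]] tri [0.5058 0.3645 0.088 ]
[ 0.2374 -0.578   0.231 ] [-3.0816e+00 -6.0830e-01  2.0000e-04] 0.3
```

{"method": "servo_tool", "body": {
  "increments": "0.061 -0.0136 0 0 0 4.5; 0.122 -0.0272 0 0 0 9; 0.183 -0.0408 0 0 0 13.5; 0.244 -0.0544 0 0 0 18; 0.305 -0.068 0 0 0 22.3",
  "jaw": 1,
  "force": 40
}}

```text
time_s: 0.92
eef_pos: [0.4952, -0.3981, 0.2314]
orientation: [3.141, -0.003, 0.0]
wrist_force: [0.7, -1.0, -0.0]
gripper_width: 0.0857
gripper_force: 0.0
```

{"method": "servo_tool", "body": {
  "increments": "0.04 -0.028 0 0 0 0; 0.08 -0.056 0 0 0 0; 0.1116 -0.078 0 0 0 0; 0.1116 -0.078 0.05 0 0 0; 0.1116 -0.078 0.08 0 0 0"
}}

```text
time_s: 1.55
eef_pos: [0.605, -0.3201, 0.1489]
orientation: [-3.141, -0.003, 0.003]
wrist_force: [-0.5, -1.1, -0.2]
gripper_width: 0.0859
gripper_force: 0.0
```

{"method": "servo_tool", "body": {
  "increments": "0 0 0.04 0 0 0; 0 0 0.08 0 0 0; 0 0 0.102 0 0 0; 0 0 0.102 0 0 0; 0 0 0.102 0 0 0"
}}

```text
time_s: 2.17
eef_pos: [0.606, -0.3216, 0.0504]
orientation: [3.141, 0.001, 0.002]
wrist_force: [-0.4, -0.4, 1.1]
gripper_width: 0.0854
gripper_force: 0.0
```

{"method": "servo_tool", "body": {
  "increments": "0 0 0 0 0 0; 0 0 0 0 0 0; 0 0 0 0 0 0; 0 0 0 0 0 0; 0 0 0 0 0 0",
  "jaw": 0.4,
  "force": 40
}}

```text
time_s: 2.8
eef_pos: [0.6061, -0.3217, 0.0508]
orientation: [3.141, 0.001, 0.003]
wrist_force: [-0.1, -0.2, 6.3]
gripper_width: 0.0483
gripper_force: 40.9
```

{"method": "servo_tool", "body": {
  "increments": "0 0 0 0 0 0; 0 0 0 0 0 0; 0 0 0 0 0 0; 0 0 0 0 0 0; 0 0 0 0 0 0"
}}

```text
time_s: 3.42
eef_pos: [0.6061, -0.3217, 0.0508]
orientation: [3.141, 0.001, 0.003]
wrist_force: [0.1, -0.4, 6.3]
gripper_width: 0.0484
gripper_force: 40.9
```

{"method": "servo_tool", "body": {
  "increments": "0 0 -0.02 0 0 0; 0 0 -0.07 0 0 0; 0 0 -0.12 0 0 0; 0 0 -0.16 0 0 0; 0 -0.02 -0.16 0 0 0"
}}

```text
time_s: 4.05
eef_pos: [0.6065, -0.3038, 0.2146]
orientation: [3.137, -0.004, 0.011]
wrist_force: [1.1, 0.1, -1.7]
gripper_width: 0.0482
gripper_force: 42.0
```

{"method": "servo_tool", "body": {
  "increments": "-0.01 -0.055 0 0 0 0; -0.02 -0.115 0 0 0 0; -0.03 -0.175 0 0 0 0; -0.04 -0.235 0 0 0 0; -0.05 -0.28 0 0 0 0"
}}

```text
time_s: 4.68
eef_pos: [0.5536, -0.0175, 0.2091]
orientation: [-3.141, -0.006, 0.002]
wrist_force: [0.4, -0.4, -1.5]
gripper_width: 0.0486
gripper_force: 42.0
```

{"method": "servo_tool", "body": {
  "increments": "-0.006 -0.04 0 0 0 0; -0.014 -0.08 0 0 0 0; -0.022 -0.108 0 0 0 0; -0.022 -0.108 0 0 0 0; -0.022 -0.108 0 0 0 0"
}}

```text
time_s: 5.3
eef_pos: [0.5326, 0.0863, 0.2091]
orientation: [3.141, 0.001, -0.001]
wrist_force: [0.3, -0.5, -1.6]
gripper_width: 0.0483
gripper_force: 42.0
```

```bash
cat > look.py <<'E'
import sys
from h import *
s=r.sense();print(s["time_s"],s["eef_pos"].round(4),s["orientation"].round(3),s["wrist_force"].round(1))
T=cams.get_image("top");S=cams.get_image("scene")
f=lambda d,b:cv2.resize(d["frame"][b[1]:b[3],b[0]:b[2]],(400,400*(b[3]-b[1])//(b[2]-b[0])),interpolation=cv2.INTER_CUBIC)
a=list(map(int,sys.argv[2:6]));b=list(map(int,sys.argv[6:10]))
A,B=f(T,a),f(S,b);h=min(600,max(len(A),len(B)))
pad=lambda i:cv2.copyMakeBorder(i[:h],0,h-len(i[:h]),0,0,cv2.BORDER_CONSTANT)
cv2.imwrite(f"pics/{sys.argv[1]}.png",np.hstack([pad(A),pad(B)]))
E
python3 look.py l1 150 120 350 270 150 100 350 290
```

```text
5.3 [0.5326 0.0863 0.2091] [ 3.141e+00  1.000e-03 -1.000e-03] [ 0.3 -0.5 -1.6]
```

View pics/l1.png

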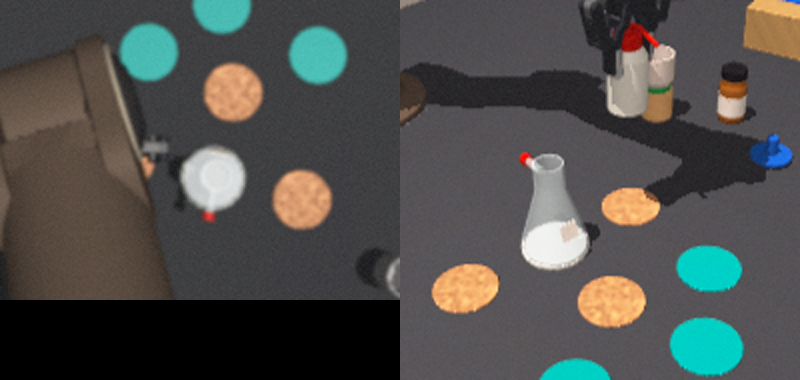

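{"method": "servo_tool", "body": {
  "increments": "0.001 0 0.05 0 0 0; 0.002 0 0.1 0 0 0; 0.002 0 0.135 0 0 0; 0.002 0 0.15 0 0 0; 0.002 0 0.152 0 0 0"
}}

```text
time_s: 6.02
eef_pos: [0.535, 0.0861, 0.0569]
orientation: [3.141, -0.001, -0.002]
wrist_force: [0.3, 0.4, -0.5]
gripper_width: 0.0482
gripper_force: 42.0
```

```bash
python3 look.py l2 150 120 350 270 200 130 300 230
```

```text
6.025 [0.535  0.0861 0.0569] [ 3.141e+00 -1.000e-03 -2.000e-03] [ 0.3  0.4 -0.5]
```

View pics/l2.png

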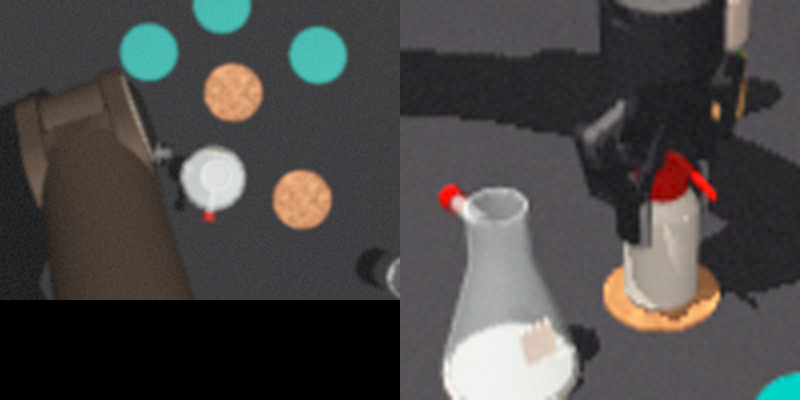

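{"method": "servo_tool", "body": {
  "increments": "0 0 0.0015 0 0 0; 0 0 0.003 0 0 0; 0 0 0.003 0 0 0; 0 0 0.003 0 0 0; 0 0 0.003 0 0 0"
}}

```text
time_s: 6.75
eef_pos: [0.5351, 0.0867, 0.0544]
orientation: [3.142, 0.001, 0.0]
wrist_force: [-0.8, -0.0, -0.4]
gripper_width: 0.0483
gripper_force: 42.0
```

{"method": "servo_tool", "body": {
  "increments": "0 0 0 0 0 0; 0 0 0 0 0 0; 0 0 0 0 0 0; 0 0 0 0 0 0; 0 0 0 0 0 0",
  "jaw": 0.9
}}

```text
time_s: 7.38
eef_pos: [0.5351, 0.0867, 0.0543]
orientation: [-3.142, -0.001, -0.0]
wrist_force: [-0.3, 0.9, 0.7]
gripper_width: 0.0769
gripper_force: 0.0
```

{"method": "servo_tool", "body": {
  "increments": "0 0 -0.02 0 0 0; 0 0 -0.07 0 0 0; 0 0 -0.12 0 0 0; 0 0 -0.16 0 0 0; 0 0 -0.16 0 0 0"
}}

```text
time_s: 8.0
eef_pos: [0.5369, 0.0871, 0.2178]
orientation: [-3.14, -0.001, -0.01]
wrist_force: [-0.0, 0.0, -0.2]
gripper_width: 0.077
gripper_force: 0.0
```

{"method": "servo_tool", "body": {
  "increments": "-0.022 0.0555 0 0 0 0; -0.044 0.111 0 0 0 0; -0.066 0.1665 0 0 0 0; -0.088 0.222 0 0 0 0; -0.11 0.2775 0 0 0 0",
  "jaw": 1
}}

```text
time_s: 8.62
eef_pos: [0.4238, -0.1924, 0.2135]
orientation: [-3.141, -0.001, 0.001]
wrist_force: [0.5, 0.4, 0.2]
gripper_width: 0.0855
gripper_force: 0.0
```

{"method": "servo_tool", "body": {
  "increments": "-0.019 0.048 0 0 0 0; -0.038 0.096 0 0 0 0; -0.038 0.096 0.03 0 0 0; -0.038 0.096 0.07 0 0 0; -0.038 0.096 0.09 0 0 0"
}}

```text
time_s: 9.25
eef_pos: [0.3856, -0.2861, 0.1215]
orientation: [-3.14, -0.0, 0.005]
wrist_force: [-0.3, -0.3, 0.0]
gripper_width: 0.0853
gripper_force: 0.0
```

```bash
python3 look.py l3 180 130 320 250 200 130 300 230; python3 - <<'E'
from h import *
T=cams.get_image("top");S=cams.get_image("scene")
for n,d,b in(("T",T,(190,165,225,215)),("S",S,(240,160,290,210))):
    for c,s,m in blobs(d,(0,150,80),(8,255,255),b,10): print(n,c.round(1),s.tolist(),plane(d,c,.1).round(4))
E
```

```text
9.25 [ 0.3856 -0.2861  0.1215] [-3.14  -0.     0.005] [-0.3 -0.3  0. ]
T [209.5 195.7] [203, 179, 13, 26, 151] [[0.5386 0.085 ]]
S [265.6 175.1] [258, 169, 21, 13, 174] [[0.5431 0.0808]]
```

View pics/l3.png

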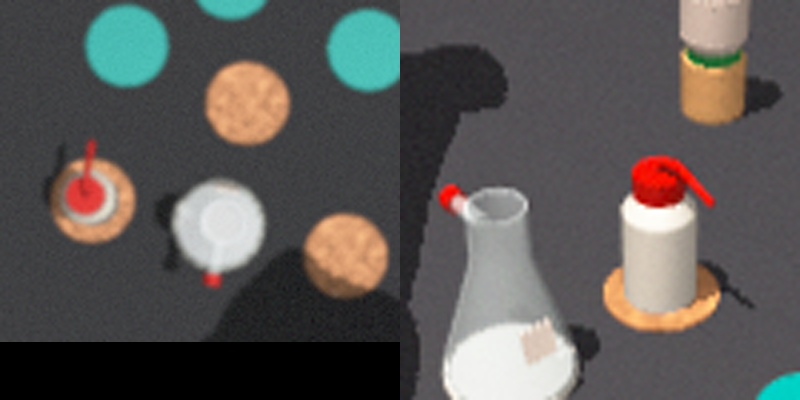

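The wash bottle stands on the left mat, its axis within about 1.5 mm of the mat centre by both views. Next is the beaker.

{"method": "servo_tool", "body": {
  "increments": "0.001 0 0.04 0 0 0; 0.001 0 0.075 0 0 0; 0.001 0 0.091 0 0 0; 0.001 0 0.091 0 0 0; 0.001 0 0.091 0 0 0"
}}

```text
time_s: 10.07
eef_pos: [0.3891, -0.2874, 0.0345]
orientation: [3.141, 0.001, 0.003]
wrist_force: [-0.1, -0.0, -0.1]
gripper_width: 0.0858
gripper_force: 0.0
```

{"method": "servo_tool", "body": {
  "increments": "0 0 0 0 0 0; 0 0 0 0 0 0; 0 0 0 0 0 0; 0 0 0 0 0 0; 0 0 0 0 0 0",
  "jaw": 0.5
}}

```text
time_s: 10.7
eef_pos: [0.3888, -0.2872, 0.0344]
orientation: [3.141, 0.001, 0.002]
wrist_force: [-1.4, 1.2, 8.0]
gripper_width: 0.0535
gripper_force: 40.7
```

{"method": "servo_tool", "body": {
  "increments": "0 0 0 0 0 0; 0 0 0 0 0 0; 0 0 -0.02 0 0 0; 0 0 -0.06 0 0 0; 0 0 -0.06 0 0 0"
}}

```text
time_s: 11.32
eef_pos: [0.39, -0.288, 0.096]
orientation: [3.139, 0.001, 0.008]
wrist_force: [-0.2, -0.4, -1.8]
gripper_width: 0.0536
gripper_force: 42.5
```

{"method": "servo_tool", "body": {
  "increments": "0.035 -0.046 0 0 0 0; 0.07 -0.092 0 0 0 0; 0.097 -0.129 0 0 0 0; 0.097 -0.129 0.03 0 0 0; 0.097 -0.129 0.05 0 0 0"
}}

```text
time_s: 11.95
eef_pos: [0.4848, -0.1567, 0.0416]
orientation: [-3.141, -0.004, 0.002]
wrist_force: [-0.7, -1.1, -1.0]
gripper_width: 0.0535
gripper_force: 42.6
```

```bash
python3 look.py l4 260 180 360 280 130 180 230 280
```

```text
11.95 [ 0.4848 -0.1567  0.0416] [-3.141e+00 -4.000e-03  2.000e-03] [-0.7 -1.1 -1. ]
```

View pics/l4.png

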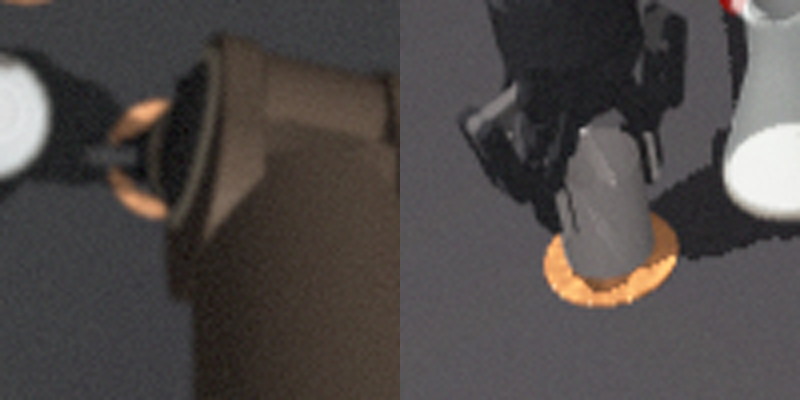

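{"method": "servo_tool", "body": {
  "increments": "0.001 0.001 0.001 0 0 0; 0.002 0.002 0.003 0 0 0; 0.002 0.002 0.0045 0 0 0; 0.002 0.002 0.0045 0 0 0; 0.002 0.002 0.0045 0 0 0"
}}

```text
time_s: 12.68
eef_pos: [0.4873, -0.1599, 0.039]
orientation: [3.142, 0.001, 0.0]
wrist_force: [-0.2, 0.1, -0.6]
gripper_width: 0.0538
gripper_force: 42.6
```

{"method": "servo_tool", "body": {
  "increments": "0 0 0 0 0 0; 0 0 0 0 0 0; 0 0 0 0 0 0; 0 0 0 0 0 0; 0 0 0 0 0 0",
  "jaw": 0.9
}}

```text
time_s: 13.3
eef_pos: [0.4872, -0.1598, 0.0388]
orientation: [3.142, 0.001, -0.0]
wrist_force: [0.2, 0.4, 0.3]
gripper_width: 0.0771
gripper_force: 0.0
```

{"method": "servo_tool", "body": {
  "increments": "0 0 -0.02 0 0 0; 0 0 -0.07 0 0 0; 0 0 -0.12 0 0 0; 0 0 -0.16 0 0 0; 0 0 -0.17 0 0 0"
}}

```text
time_s: 13.92
eef_pos: [0.4885, -0.1602, 0.2116]
orientation: [3.14, 0.001, 0.007]
wrist_force: [-0.3, -0.2, -0.9]
gripper_width: 0.0767
gripper_force: 0.0
```

{"method": "servo_tool", "body": {
  "increments": "0.016 -0.058 0 0 0 0; 0.032 -0.117 0 0 0 0; 0.048 -0.176 0 0 0 0; 0.064 -0.234 0 0 0 0; 0.08 -0.293 0 0 0 0",
  "jaw": 0.6
}}

```text
time_s: 14.55
eef_pos: [0.5669, 0.1348, 0.2076]
orientation: [3.141, 0.0, -0.002]
wrist_force: [0.7, -1.3, -0.3]
gripper_width: 0.0514
gripper_force: 0.0
```

{"method": "servo_tool", "body": {
  "increments": "0.016 -0.058 0 0 0 0; 0.032 -0.117 0 0 0 0; 0.048 -0.176 0 0 0 0; 0.048 -0.176 0.05 0 0 0; 0.048 -0.176 0.08 0 0 0"
}}

```text
time_s: 15.18
eef_pos: [0.6131, 0.3097, 0.1246]
orientation: [3.14, 0.004, -0.006]
wrist_force: [-0.7, -0.9, 0.3]
gripper_width: 0.0514
gripper_force: 0.0
```

```bash
python3 look.py l5 260 180 360 280 130 180 230 280; python3 - <<'E'
from h import *
T=cams.get_image("top");S=cams.get_image("scene")
for n,d,b in(("T",T,(282,195,325,240)),("S",S,(160,185,210,270))):
    for c,s,m in blobs(d,(5,100,100),(20,255,255),b,30): print(n,c.round(1),s.tolist(),plane(d,c,.003).round(4))
E
```

```text
15.175 [0.6131 0.3097 0.1246] [ 3.14   0.004 -0.006] [-0.7 -0.9  0.3]
T [295.4 219.7] [287, 205, 23, 30, 238] [[ 0.4819 -0.1448]]
S [183.3 247.9] [166, 234, 34, 23, 258] [[ 0.4994 -0.1667]]
```

View pics/l5.png

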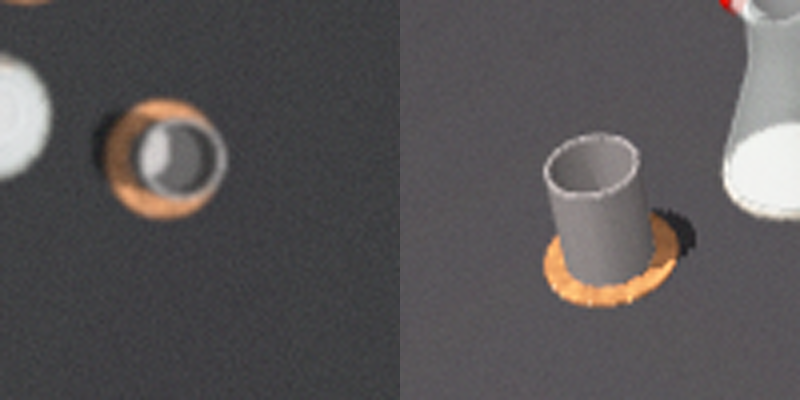

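```bash
python3 - <<'E'
from h import *
T=cams.get_image("top");S=cams.get_image("scene")
print(plane(T,(305.5,219.3),.075),plane(S,(178,221.5),.075))
for n,d,b in(("T",T,(110,150,150,185)),("S",S,(315,160,355,190))):
    for c,s,m in blobs(d,(100,120,40),(125,255,255),b,30): print(n,c.round(1),s.tolist(),plane(d,c,.009).round(4))
E
```

```text
[[ 0.48375567 -0.16104831]] [[ 0.48826702 -0.15982267]]
T [132.6 169.7] [120, 157, 24, 23, 347] [[0.6107 0.3053]]
S [335.  176.2] [325, 167, 21, 17, 256] [[0.6168 0.3092]]
```

{"method": "servo_tool", "body": {
  "increments": "0.003 0 0.04 0 0 0; 0.003 0 0.075 0 0 0; 0.003 0 0.095 0 0 0; 0.003 0 0.106 0 0 0; 0.003 0 0.106 0 0 0"
}}

```text
time_s: 16.1
eef_pos: [0.6182, 0.3094, 0.0231]
orientation: [-3.141, -0.001, -0.0]
wrist_force: [0.1, -0.7, -0.2]
gripper_width: 0.0512
gripper_force: 0.0
```

{"method": "servo_tool", "body": {
  "increments": "-0.001 0 0.003 0 0 0; -0.001 0 0.006 0 0 0; -0.001 0 0.006 0 0 0; -0.001 0 0.006 0 0 0; -0.001 0 0.006 0 0 0"
}}

```text
time_s: 16.73
eef_pos: [0.617, 0.3093, 0.0169]
orientation: [-3.142, -0.001, -0.0]
wrist_force: [0.1, 0.2, 0.4]
gripper_width: 0.0513
gripper_force: 0.0
```

{"method": "servo_tool", "body": {
  "increments": "0 0 0 0 0 0; 0 0 0 0 0 0; 0 0 0 0 0 0; 0 0 0 0 0 0; 0 0 0 0 0 0",
  "jaw": 0.05,
  "force": 35
}}

```text
time_s: 17.35
eef_pos: [0.617, 0.3093, 0.0169]
orientation: [-3.141, -0.001, -0.0]
wrist_force: [0.3, -0.6, 0.5]
gripper_width: 0.0166
gripper_force: 34.2
```

{"method": "servo_tool", "body": {
  "increments": "0 0 0 0 0 0; 0 0 0 0 0 0; 0 0 -0.02 0 0 0; 0 0 -0.07 0 0 0; 0 0 -0.1 0 0 0"
}}

```text
time_s: 17.98
eef_pos: [0.6178, 0.3098, 0.1205]
orientation: [-3.14, -0.001, -0.004]
wrist_force: [-0.0, -0.8, 0.1]
gripper_width: 0.0163
gripper_force: 34.2
```

```bash
python3 look.py l6 60 120 180 280 280 90 380 190
```

```text
17.975 [0.6178 0.3098 0.1205] [-3.14e+00 -1.00e-03 -4.00e-03] [-0.  -0.8  0.1]
```

View pics/l6.png

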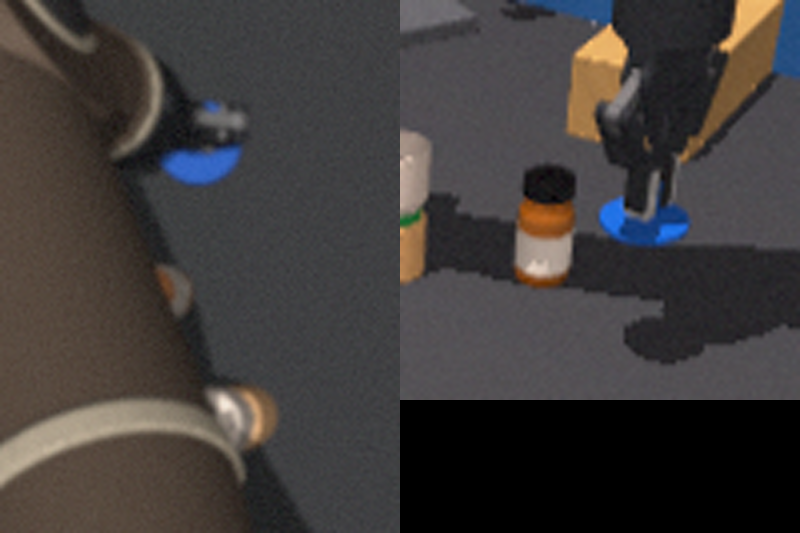

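{"method": "servo_tool", "body": {
  "increments": "0 0 -0.05 0 0 0; 0 0 -0.09 0 0 0; -0.016 0.055 -0.09 0 0 0; -0.032 0.113 -0.09 0 0 0; -0.048 0.171 -0.09 0 0 0"
}}

```text
time_s: 18.7
eef_pos: [0.568, 0.1363, 0.2068]
orientation: [3.141, 0.001, -0.0]
wrist_force: [1.5, -0.9, -1.3]
gripper_width: 0.0166
gripper_force: 34.4
```

{"method": "servo_tool", "body": {
  "increments": "-0.016 0.057 0 0 0 0; -0.032 0.115 0 0 0 0; -0.048 0.173 0 0 0 0; -0.064 0.231 0 0 0 0; -0.076 0.275 0 0 0 0"
}}

```text
time_s: 19.32
eef_pos: [0.4917, -0.1395, 0.207]
orientation: [3.141, -0.002, -0.0]
wrist_force: [1.3, 0.3, 0.1]
gripper_width: 0.0162
gripper_force: 34.4
```

{"method": "servo_tool", "body": {
  "increments": "-0.008 0.023 0 0 0 0; -0.008 0.023 0 0 0 0; -0.008 0.023 0.04 0 0 0; -0.008 0.023 0.08 0 0 0; -0.008 0.023 0.08 0 0 0"
}}

```text
time_s: 19.95
eef_pos: [0.4835, -0.1577, 0.1246]
orientation: [-3.14, -0.004, 0.009]
wrist_force: [0.3, 0.1, 0.5]
gripper_width: 0.0171
gripper_force: 34.4
```

{"method": "servo_tool", "body": {
  "increments": "0.001 0.001 0.01 0 0 0; 0.001 0.001 0.02 0 0 0; 0.001 0.001 0.028 0 0 0; 0.001 0.001 0.028 0 0 0; 0.001 0.001 0.028 0 0 0"
}}

```text
time_s: 20.58
eef_pos: [0.4864, -0.1609, 0.099]
orientation: [3.141, 0.001, 0.001]
wrist_force: [0.2, 0.3, -0.6]
gripper_width: 0.0163
gripper_force: 34.3
```

```bash
python3 look.py l7 260 180 360 280 130 180 230 280
```

```text
20.575 [ 0.4864 -0.1609  0.099 ] [3.141e+00 1.000e-03 1.000e-03] [ 0.2  0.3 -0.6]
```

View pics/l7.png

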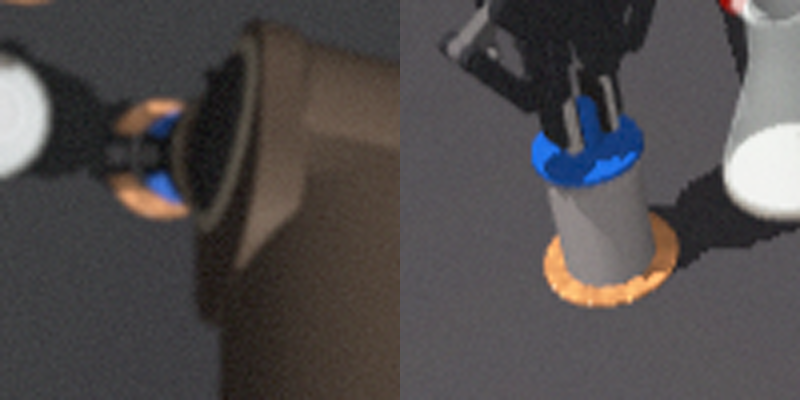

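Lid is centred over the beaker, disc at about (587,150) in the crop, 12 mm above its seat. Lowering gently, then releasing.

{"method": "servo_tool", "body": {
  "increments": "0 0 0.004 0 0 0; 0 0 0.008 0 0 0; 0 0 0.0115 0 0 0; 0 0 0.0115 0 0 0; 0 0 0.0115 0 0 0"
}}

```text
time_s: 21.3
eef_pos: [0.4862, -0.1608, 0.0872]
orientation: [-3.142, -0.001, 0.0]
wrist_force: [-0.5, 0.3, -0.9]
gripper_width: 0.0166
gripper_force: 34.4
```

{"method": "servo_tool", "body": {
  "increments": "0 0 0 0 0 0; 0 0 0.0005 0 0 0; 0 0 0.001 0 0 0; 0 0 0.001 0 0 0; 0 0 0.001 0 0 0"
}}

```text
time_s: 21.92
eef_pos: [0.4864, -0.1608, 0.0868]
orientation: [3.141, 0.001, 0.001]
wrist_force: [-1.7, 0.3, 5.6]
gripper_width: 0.0164
gripper_force: 35.0
```

{"method": "servo_tool", "body": {
  "increments": "0 0 -0.001 0 0 0; 0 0 -0.001 0 0 0; 0 0 -0.001 0 0 0; 0 0 -0.001 0 0 0; 0 0 -0.001 0 0 0",
  "jaw": 0.5
}}

```text
time_s: 22.55
eef_pos: [0.4862, -0.1608, 0.0872]
orientation: [3.142, 0.001, -0.0]
wrist_force: [-0.8, -0.7, -0.5]
gripper_width: 0.0427
gripper_force: 0.0
```

{"method": "servo_tool", "body": {
  "increments": "0 0 -0.02 0 0 0; 0 0 -0.07 0 0 0; 0 0 -0.125 0 0 0; 0.002 -0.05 -0.13 0 0 0; 0.004 -0.11 -0.13 0 0 0"
}}

```text
time_s: 23.18
eef_pos: [0.4908, -0.0507, 0.2186]
orientation: [3.141, -0.004, 0.005]
wrist_force: [0.6, 1.4, -1.0]
gripper_width: 0.0428
gripper_force: 0.0
```

{"method": "servo_tool", "body": {
  "increments": "0.002 -0.06 0 0 0 0; 0.004 -0.12 0 0 0 0; 0.007 -0.18 0 0 0 0; 0.009 -0.24 0 0 0 0; 0.011 -0.3 0 0 0 0",
  "jaw": 1
}}

```text
time_s: 23.8
eef_pos: [0.5009, 0.2509, 0.2174]
orientation: [3.142, 0.0, 0.001]
wrist_force: [1.3, -0.3, 0.0]
gripper_width: 0.0852
gripper_force: 0.0
```

{"method": "servo_tool", "body": {
  "increments": "0.002 -0.06 0 0 0 0; 0.005 -0.112 0 0 0 0; 0.005 -0.112 0 0 0 0; 0.005 -0.112 0.05 0 0 0; 0.005 -0.112 0.07 0 0 0"
}}

```text
time_s: 24.42
eef_pos: [0.5051, 0.3589, 0.1446]
orientation: [3.139, -0.0, -0.004]
wrist_force: [-0.4, -0.0, 0.6]
gripper_width: 0.0851
gripper_force: 0.0
```

```bash
python3 look.py l8 60 180 160 280 130 170 230 270
```

```text
24.425 [0.5051 0.3589 0.1446] [ 3.139 -0.    -0.004] [-0.4 -0.   0.6]
```

View pics/l8.png

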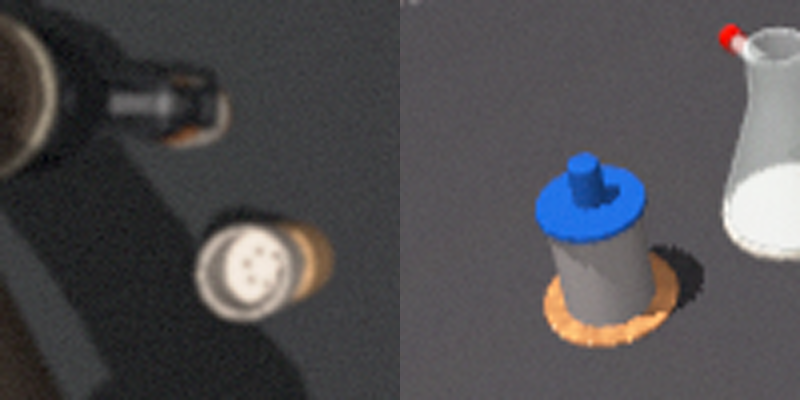

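{"method": "servo_tool", "body": {
  "increments": "0.001 -0.002 0.04 0 0 0; 0.001 -0.002 0.08 0 0 0; 0.001 -0.002 0.105 0 0 0; 0.001 -0.002 0.105 0 0 0; 0.001 -0.002 0.105 0 0 0",
  "force": 40
}}

```text
time_s: 25.15
eef_pos: [0.508, 0.3636, 0.0441]
orientation: [-3.14, -0.0, -0.003]
wrist_force: [0.1, 0.8, 0.6]
gripper_width: 0.0853
gripper_force: 0.0
```

{"method": "servo_tool", "body": {
  "increments": "0 0 0 0 0 0; 0 0 0 0 0 0; 0 0 0 0 0 0; 0 0 0 0 0 0; 0 0 0 0 0 0",
  "jaw": 0.35
}}

```text
time_s: 25.78
eef_pos: [0.5075, 0.3637, 0.0435]
orientation: [-3.141, -0.001, -0.002]
wrist_force: [-0.3, -0.9, 6.1]
gripper_width: 0.0424
gripper_force: 39.8
```

{"method": "servo_tool", "body": {
  "increments": "0 0 0 0 0 0; 0 0 0 0 0 0; 0 0 -0.02 0 0 0; 0 0 -0.07 0 0 0; 0 0 -0.1 0 0 0"
}}

```text
time_s: 26.4
eef_pos: [0.5074, 0.3638, 0.1458]
orientation: [-3.14, -0.001, -0.003]
wrist_force: [0.8, 0.7, -1.3]
gripper_width: 0.0419
gripper_force: 41.1
```

{"method": "servo_tool", "body": {
  "increments": "0 0 -0.05 0 0 0; 0 0 -0.09 0 0 0; 0.016 0.055 -0.09 0 0 0; 0.033 0.112 -0.09 0 0 0; 0.05 0.169 -0.09 0 0 0"
}}

```text
time_s: 27.02
eef_pos: [0.5572, 0.1926, 0.2338]
orientation: [-3.141, -0.002, -0.002]
wrist_force: [1.0, -0.7, -1.2]
gripper_width: 0.0419
gripper_force: 41.1
```

{"method": "servo_tool", "body": {
  "increments": "0.016 0.057 0 0 0 0; 0.033 0.114 0 0 0 0; 0.05 0.171 0 0 0 0; 0.066 0.228 0 0 0 0; 0.075 0.256 0 0 0 0"
}}

```text
time_s: 27.65
eef_pos: [0.6322, -0.0664, 0.2335]
orientation: [3.14, -0.006, 0.001]
wrist_force: [0.2, 0.1, -1.3]
gripper_width: 0.0424
gripper_force: 41.1
```

{"method": "servo_tool", "body": {
  "increments": "0 0 0 0 0 0; 0 0 0.03 0 0 0; 0 0 0.08 0 0 0; 0 0 0.13 0 0 0; 0 0 0.16 0 0 0"
}}

```text
time_s: 28.28
eef_pos: [0.6308, -0.0598, 0.0706]
orientation: [-3.14, -0.004, 0.004]
wrist_force: [0.2, -0.7, -1.0]
gripper_width: 0.0421
gripper_force: 41.1
```

{"method": "servo_tool", "body": {
  "increments": "0 0 0.01 0 0 0; 0 0 0.018 0 0 0; 0 0 0.023 0 0 0; 0 0 0.023 0 0 0; 0 0 0.023 0 0 0"
}}

```text
time_s: 28.9
eef_pos: [0.6326, -0.0618, 0.0501]
orientation: [3.141, 0.001, 0.002]
wrist_force: [-0.6, -0.4, -1.5]
gripper_width: 0.0421
gripper_force: 41.1
```

```bash
python3 look.py l9 200 120 340 230 205 180 305 280
```

```text
28.9 [ 0.6326 -0.0618  0.0501] [3.141e+00 1.000e-03 2.000e-03] [-0.6 -0.4 -1.5]
```

View pics/l9.png

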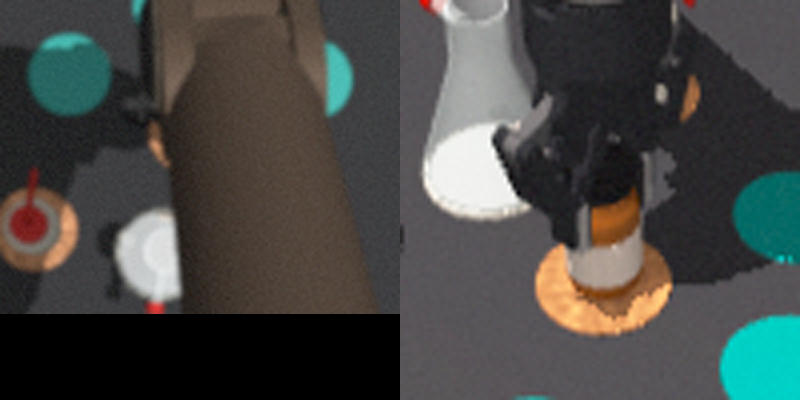

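{"method": "servo_tool", "body": {
  "increments": "0 0 0.002 0 0 0; 0 0 0.0035 0 0 0; 0 0 0.0035 0 0 0; 0 0 0.0035 0 0 0; 0 0 0.0035 0 0 0"
}}

```text
time_s: 29.62
eef_pos: [0.6327, -0.0618, 0.0465]
orientation: [3.141, 0.001, 0.002]
wrist_force: [-0.8, 0.7, 4.6]
gripper_width: 0.0424
gripper_force: 41.6
```

{"method": "servo_tool", "body": {
  "increments": "0 0 0 0 0 0; 0 0 0 0 0 0; 0 0 0 0 0 0; 0 0 0 0 0 0; 0 0 0 0 0 0",
  "jaw": 0.9
}}

```text
time_s: 30.25
eef_pos: [0.6322, -0.0618, 0.0457]
orientation: [3.142, 0.001, -0.0]
wrist_force: [-0.3, -0.5, 0.4]
gripper_width: 0.0768
gripper_force: 0.0
```

{"method": "servo_tool", "body": {
  "increments": "0 0 -0.02 0 0 0; 0 0 -0.07 0 0 0; 0 0 -0.12 0 0 0; 0 0 -0.17 0 0 0; 0 0 -0.18 0 0 0"
}}

```text
time_s: 30.88
eef_pos: [0.6342, -0.0618, 0.2317]
orientation: [3.141, 0.001, 0.013]
wrist_force: [0.3, -0.2, -0.8]
gripper_width: 0.0768
gripper_force: 0.0
```

{"method": "servo_tool", "body": {
  "increments": "-0.032 -0.051 0 0 0 0; -0.064 -0.102 0 0 0 0; -0.096 -0.153 0 0 0 0; -0.128 -0.204 0 0 0 0; -0.16 -0.255 0 0 0 0",
  "jaw": 1
}}

```text
time_s: 31.5
eef_pos: [0.4706, 0.1945, 0.2262]
orientation: [3.142, 0.001, 0.001]
wrist_force: [0.8, 0.0, -0.1]
gripper_width: 0.0854
gripper_force: 0.0
```

{"method": "servo_tool", "body": {
  "increments": "-0.032 -0.051 0 0 0 0; -0.064 -0.104 0 0 0 0; -0.064 -0.104 0 0 0 0; -0.064 -0.104 0 0 0 0; -0.064 -0.104 0 0 0 0"
}}

```text
time_s: 32.12
eef_pos: [0.4089, 0.2956, 0.2257]
orientation: [3.141, -0.003, 0.0]
wrist_force: [-1.2, -0.5, 0.3]
gripper_width: 0.0853
gripper_force: 0.0
```

```bash
python3 look.py l10 200 120 340 230 205 150 305 280; python3 - <<'E'
from h import *
S=cams.get_image("scene")
for c,s,m in blobs(S,(0,0,110),(180,70,255),(260,110,295,165),30): print(c.round(1),s.tolist(),plane(S,c,.09).round(4))
E
```

```text
32.125 [0.4089 0.2956 0.2257] [ 3.141e+00 -3.000e-03  0.000e+00] [-1.2 -0.5  0.3]
[278.2 132.3] [270, 122, 18, 22, 342] [[0.41   0.2964]]
```

View pics/l10.png

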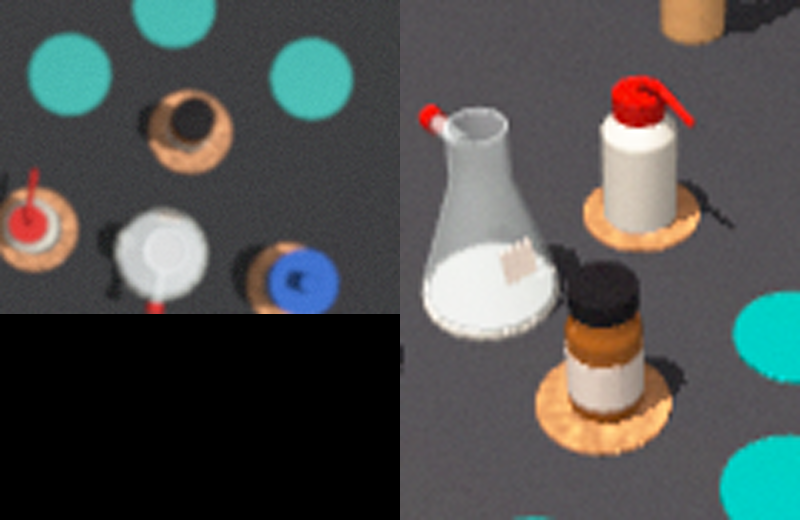

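```bash
python3 - <<'E'
from h import *
T=cams.get_image("top");S=cams.get_image("scene")
print("amber cap",plane(T,(267.7,161.1),.093),plane(S,(255.8,220.2),.093))
print("neck",plane(T,(256.9,207.4),.13),plane(S,(223.9,181.4),.13))
# dark cap / occlusion: pixel centroid of dark cap blob
for n,d,b in(("T",T,(258,150,278,172)),("S",S,(240,210,275,250))):
    for c,s,m in blobs(d,(0,0,0),(180,255,38),b,30): print(n,c.round(1),s.tolist())
for n,d,z in(("T",T,.093),("S",S,.093)): print(n,"expected cap px if centred on that view's mat",proj(d,[*( (.6297,-.061) if n=="T" else (.6334,-.0625)),z]).round(1))
s=r.sense();print(s["eef_pos"].round(4))
E
```

```text
amber cap [[ 0.63006016 -0.06017293]] [[ 0.63297976 -0.05732748]]
neck [[ 0.51079184 -0.03334848]] [[ 0.51404065 -0.03483176]]
S [255.  226.7] [247, 219, 17, 13, 104]
T expected cap px if centred on that view's mat [[268.  161.2]]
S expected cap px if centred on that view's mat [[254.4 221.5]]
[0.4084 0.2964 0.2258]
```

{"method": "servo_tool", "body": {
  "increments": "-0.001 -0.0015 0.04 0 0 0; -0.001 -0.0015 0.09 0 0 0; -0.001 -0.0015 0.13 0 0 0; -0.001 -0.0015 0.155 0 0 0; -0.001 -0.0015 0.155 0 0 0"
}}

```text
time_s: 33.0
eef_pos: [0.406, 0.2976, 0.0692]
orientation: [3.139, 0.0, -0.005]
wrist_force: [0.4, 0.1, -0.6]
gripper_width: 0.0853
gripper_force: 0.0
```

{"method": "servo_tool", "body": {
  "increments": "0 0 0 0 0 0; 0 0 0 0 0 0; 0 0 0 0 0 0; 0 0 0 0 0 0; 0 0 0 0 0 0",
  "jaw": 0.5
}}

```text
time_s: 33.62
eef_pos: [0.4079, 0.2993, 0.0723]
orientation: [-3.14, -0.001, -0.004]
wrist_force: [0.4, 0.3, 6.7]
gripper_width: 0.0532
gripper_force: 42.6
```

{"method": "servo_tool", "body": {
  "increments": "0 0 0 0 0 0; 0 0 -0.02 0 0 0; 0 0 -0.07 0 0 0; 0 0 -0.12 0 0 0; 0 0 -0.17 0 0 0"
}}

```text
time_s: 34.25
eef_pos: [0.4067, 0.2984, 0.243]
orientation: [-3.141, -0.001, -0.001]
wrist_force: [1.1, 1.1, -1.4]
gripper_width: 0.0532
gripper_force: 42.3
```

{"method": "servo_tool", "body": {
  "increments": "0.016 0.05 0 0 0 0; 0.034 0.108 0 0 0 0; 0.052 0.166 0 0 0 0; 0.07 0.224 0 0 0 0; 0.088 0.28 0 0 0 0"
}}

```text
time_s: 34.88
eef_pos: [0.4954, 0.0166, 0.2416]
orientation: [-3.142, -0.001, -0.002]
wrist_force: [0.1, -0.6, -1.0]
gripper_width: 0.0531
gripper_force: 42.4
```

{"method": "servo_tool", "body": {
  "increments": "0.01 0.034 0 0 0 0; 0.017 0.054 0 0 0 0; 0.017 0.054 0.01 0 0 0; 0.017 0.054 0.02 0 0 0; 0.017 0.054 0.02 0 0 0"
}}

```text
time_s: 35.5
eef_pos: [0.5111, -0.0339, 0.2197]
orientation: [-3.141, -0.004, 0.004]
wrist_force: [0.4, -0.6, -0.8]
gripper_width: 0.0528
gripper_force: 42.4
```

```bash
python3 look.py l11 200 120 340 230 190 120 270 220
```

```text
35.5 [ 0.5111 -0.0339  0.2197] [-3.141 -0.004  0.004] [ 0.4 -0.6 -0.8]
```

View pics/l11.png

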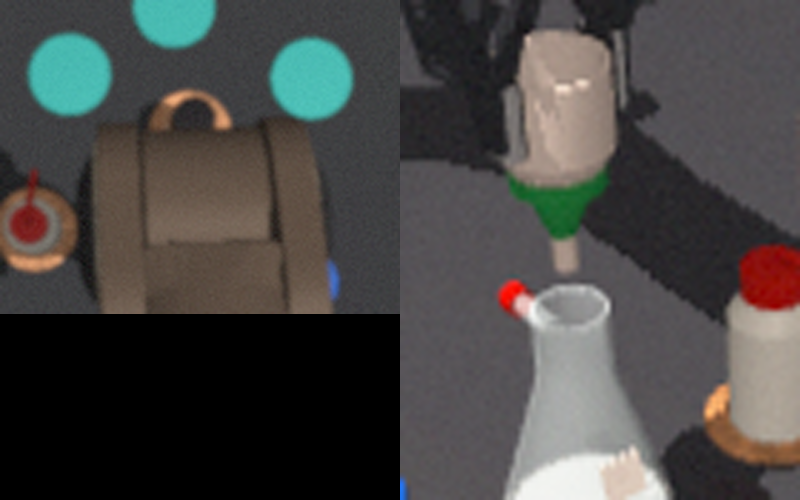

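{"method": "servo_tool", "body": {
  "increments": "0 0 0.015 0 0 0; 0 0 0.03 0 0 0; 0 0 0.045 0 0 0; 0 0 0.052 0 0 0; 0 0 0.052 0 0 0"
}}

```text
time_s: 36.22
eef_pos: [0.5118, -0.0353, 0.1681]
orientation: [-3.142, -0.001, 0.002]
wrist_force: [0.0, -0.9, -0.5]
gripper_width: 0.0534
gripper_force: 42.4
```

```bash
python3 - <<'E'
from h import *
s=r.sense();print(s["eef_pos"].round(4),s["wrist_force"].round(2),s["torque"].round(3))
S=cams.get_image("scene")
# stem axis check: green collar centroid versus neck axis column (projection)
for c,q,m in blobs(S,(45,80,30),(85,255,255),(200,130,250,220),10): print(c.round(1),q.tolist())
print(proj(S,[[.512,-.0355,.15],[.512,-.0355,.13]]).round(1))
E
```

```text
[ 0.5118 -0.0353  0.1681] [ 0.04 -0.87 -0.52] [-0.002 -0.045 -0.003]
[223.3 179.3] [213, 174, 20, 12, 93]
[[222.4 174.1]
 [223.1 181.2]]
```

{"method": "servo_tool", "body": {
  "increments": "0 0 0.004 0 0 0; 0 0 0.008 0 0 0; 0 0 0.011 0 0 0; 0 0 0.013 0 0 0; 0 0 0.013 0 0 0"
}}

```text
time_s: 36.9
eef_pos: [0.5121, -0.0353, 0.1556]
orientation: [3.142, 0.001, -0.0]
wrist_force: [0.1, -0.5, -1.1]
gripper_width: 0.0532
gripper_force: 42.4
```

{"method": "servo_tool", "body": {
  "increments": "0 0 0.001 0 0 0; 0 0 0.002 0 0 0; 0 0 0.003 0 0 0; 0 0 0.003 0 0 0; 0 0 0.003 0 0 0"
}}

```text
time_s: 37.52
eef_pos: [0.5122, -0.0353, 0.1528]
orientation: [3.142, 0.001, 0.0]
wrist_force: [-0.1, -0.2, -1.0]
gripper_width: 0.053
gripper_force: 42.4
```

{"method": "servo_tool", "body": {
  "increments": "0 0 0.0005 0 0 0; 0 0 0.001 0 0 0; 0 0 0.0015 0 0 0; 0 0 0.0015 0 0 0; 0 0 0.0015 0 0 0"
}}

```text
time_s: 38.15
eef_pos: [0.5122, -0.0353, 0.1522]
orientation: [3.141, 0.001, 0.001]
wrist_force: [-2.8, 0.2, 9.1]
gripper_width: 0.053
gripper_force: 43.6
```

Contact came at TCP z = 0.152, just where the flange should meet the rim. Releasing and retreating.

{"method": "servo_tool", "body": {
  "increments": "0 0 -0.001 0 0 0; 0 0 -0.001 0 0 0; 0 0 -0.001 0 0 0; 0 0 -0.001 0 0 0; 0 0 -0.001 0 0 0"
}}

```text
time_s: 38.78
eef_pos: [0.5122, -0.0353, 0.1523]
orientation: [3.142, 0.001, 0.0]
wrist_force: [0.1, -0.7, 0.7]
gripper_width: 0.0529
gripper_force: 42.5
```

{"method": "servo_tool", "body": {
  "increments": "0 0 0 0 0 0; 0 0 0 0 0 0; 0 0 0 0 0 0; 0 0 0 0 0 0; 0 0 0 0 0 0",
  "jaw": 1
}}

```text
time_s: 39.4
eef_pos: [0.5121, -0.0353, 0.1523]
orientation: [3.142, 0.001, -0.0]
wrist_force: [-0.5, 0.0, -0.4]
gripper_width: 0.0855
gripper_force: 0.0
```

{"method": "servo_tool", "body": {
  "increments": "0 0 -0.02 0 0 0; 0 0 -0.05 0 0 0; 0 0 -0.09 0 0 0; 0 0 -0.13 0 0 0; 0 0 -0.15 0 0 0"
}}

```text
time_s: 40.02
eef_pos: [0.5128, -0.0353, 0.3047]
orientation: [3.142, 0.001, 0.005]
wrist_force: [0.8, -0.4, -0.1]
gripper_width: 0.0851
gripper_force: 0.0
```

{"method": "servo_tool", "body": {
  "increments": "-0.03 0.05 0 0 0 0; -0.06 0.1 0 0 0 0; -0.09 0.15 0 0 0 0; -0.11 0.21 0 0 0 0; -0.13 0.27 0 0 0 0"
}}

```text
time_s: 40.65
eef_pos: [0.3819, -0.3056, 0.3027]
orientation: [3.141, 0.002, 0.002]
wrist_force: [1.2, 0.1, -0.5]
gripper_width: 0.0853
gripper_force: 0.0
```

```bash
python3 - <<'E'
from h import *
s=r.sense();print(s["time_s"],s["eef_pos"].round(4),s["wrist_force"].round(2))
T=cams.get_image("top");S=cams.get_image("scene")
for c,q,m in blobs(S,(45,80,30),(85,255,255),(200,130,250,220),10): print("collar",c.round(1),q.tolist())
print("axis px S z=.175,.13 ",proj(S,[[.512,-.0355,.19],[.512,-.0355,.135]]).round(1))
for n,d,b in(("T",T,(235,185,285,232)),("S",S,(205,130,245,178))):
    for c,q,m in blobs(d,(0,0,110),(180,70,255),b,40): print("cup",n,c.round(1),q.tolist(),plane(d,c,.17).round(4))
for n,d,b in(("T",T,(190,165,225,215)),("S",S,(240,160,290,210))):
    for c,q,m in blobs(d,(0,150,80),(8,255,255),b,10): print("wash",n,c.round(1),q.tolist(),plane(d,c,.1).round(4))
for n,d,b in(("T",T,(280,190,330,245)),("S",S,(150,190,215,260))):
    for c,q,m in blobs(d,(100,120,40),(125,255,255),b,10): print("lid",n,c.round(1),q.tolist(),plane(d,c,.082).round(4))
for n,d,b in(("S",S,(240,210,275,270)),):
    for c,q,m in blobs(d,(0,80,30),(25,255,255),b,10): print("amb",n,c.round(1),q.tolist())
for c,q,m in blobs(T,(22,100,100),(35,255,255),(365,195,405,235),10): print("jar",c.round(1))
E
```

```text
40.65 [ 0.3819 -0.3056  0.3027] [ 1.17  0.15 -0.46]
collar [223.9 183.9] [215, 179, 18, 8, 62]
axis px S z=.175,.13  [[221.  159.3]
 [222.9 179.4]]
cup T [256.4 208.6] [241, 193, 32, 33, 827] [[ 0.5071 -0.0309]]
cup S [222.  165.5] [209, 153, 26, 25, 570] [[ 0.5085 -0.0313]]
wash T [209.4 195.6] [203, 179, 13, 26, 148] [[0.5389 0.0852]]
wash S [265.7 175.2] [258, 169, 21, 13, 176] [[0.5433 0.0808]]
lid T [306.2 218.6] [294, 207, 25, 24, 457] [[ 0.4856 -0.1616]]
lid S [177.1 219.9] [163, 208, 29, 23, 467] [[ 0.4894 -0.1619]]
amb S [264.5 210.8] [255, 210, 20, 3, 50]
amb S [255.7 235.1] [246, 228, 20, 14, 206]
amb S [255.4 253.6] [240, 240, 33, 24, 460]
jar [384.9 214.4]
```

```bash
python3 -c "
from workcell import order
print(order.close_job())"
```

```text
the job is handed in; nothing more can be done
None
```

The job is handed in at about 41 s: the wash bottle, lidded beaker and amber bottle stand on their mats within about 3 mm of centre by the camera checks, the funnel is seated upright in the flask, nothing tipped, the jar was left alone, and everything is released.

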